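# Lean a cover plate on the inspection stand

## Robot

A 6-joint arm with a two-finger parallel gripper is mounted at the origin on a cart in front of the work surface, level with it; the furniture and walls round the work are solid. World frame = base frame: x ahead of the robot, y to its left, z up, the work surface at z = 0. Lengths are in m, angles in rad, forces in N, time in s.
With the tool pointing down it reaches from about 0.25 to 0.775 m from the base axis. Payload 4 kg.
Tool frame: the origin (TCP) lies at the very end of the fingers, on their centre line; the grasp point (between the pads) lies 19 mm behind it (manip.tcp_to_grasp is the distance from the TCP to the grasp point, in m); z points along the fingers, y is the direction in which the jaws open and shut (so a half turn about z gives the same grasp; the last joint's range is limited). The gripper opens to 94 mm and grips with 3 to 60 N. Pads are 16 mm wide; open, the fingers measure 119 mm over their backs; the gripper's body (75 mm by 177 mm) begins 78 mm behind the grasp point.
Start: joints at [1.188, 0.087, 1.371, -0, 1.684, -0.103], TCP at [0.152, 0.529, 0.206] pointing down, gripper open.
Joint ranges: [-3.1, 3.1], [-0.76, 2.03], [0.27, 2.55], [-1.08, 4.22], [0.17, 2.65], [-2.57, 2.57]. Speed limits (rad/s): [2.79, 2.79, 3.14, 3.14, 3.14, 3.14].

## Interface

Orientations are given as a 3x3 rotation matrix whose columns are the frame's x, y, z axes.
In Python, from plant import telemetry, eyes, job_done, manip gives the robot as it stands.
- The arm moves only by the tool send_rows, never from a script. Its argument "increments" is a list of rows, each an object with "dp": the shift along the tool's x, y, z each as a share of 0.08 m, from -1 to 1, a list of three; "twist": the turn, a rotation vector about the tool's x, y, z each as a share of 360 degrees, from -1 to 1, a list of three; "gripper": the opening, from 0 (shut) to 1 (fully open). In form: [{"dp": [tx, ty, tz], "twist": [wx, wy, wz], "gripper": gripper}, ...]. A call has 1 to 5 rows; each row is the pose to reach, as a shift and turn from the pose measured when the call began, along the tool's axes at that moment, turning the shorter way round; what a row does not reach only later rows make up. A row lasts 1/12 s, in which the tool goes at most 41.7 mm and 7.16 degrees, less where a joint would pass 70% of its speed; a pose out of reach is approached as far as the arm can. A call with a number of a shift or a turn outside -1 to 1 is refused whole. A call with a gripper value outside its range is refused whole. The fingers move at their own pace and stop on an object; the grip force is fixed at half the most. Time passes only in rows, so rows that repeat a pose let the fingers close. It gives the time, the measured TCP pose, the force and the opening at its end, in the units of the state.
- telemetry.sense(): the state, without advancing time (a new reading comes with each control period).
- eyes.capture(name): name is "side" or "top" or "wrist"; returns (picture, depth): 384x512x3 uint8, blue, green, red; 384x512 float32, m along the optical axis (not along the pixel's ray), 0 where there is no reading.
- eyes.camera_info(name): a dict with "camera_matrix" (3x3 intrinsics, pixels), "k1" (the pictures are not rectified: a ray, as slopes to the right and down, at radius r is drawn at 1 + k1 r^2 times it, then the intrinsics apply), "view" (4x4, takes a point from world to camera coordinates); the wrist camera has in their place "hand_eye" (4x4, takes a point from camera to tool coordinates, whose origin is the TCP and whose axes are the flange's). Camera axes: x right, y up, looking along -z (the intrinsics and any distortion apply to the point x, -y, -z); pixel columns grow to the right and rows downward; lengths in m; the calibration is good to about 2 mm. A picture is of the moment at which its call begins: read the wrist's pose just before it. camera_info takes no time and is no camera call.
- job_done(): hands the job in, once; it reports no verdict.
The state is a dict: "time": time; "joint_pos": joint angles; "joint_vel": joint speeds; "joint_efforts": joint torques, N m; "tcp_pos": TCP position; "orientation": TCP orientation; "contact_force": force on the tool from outside, world axes, zero at the start; "moment": the same for the moment, N m; "grip_width": opening from 0.0 (shut) to 1.0 (fully open).
Only numpy, scipy, OpenCV 4.12 (cv2) and the standard library are available. Lean on these libraries where they do the work, as an engineer would, in place of code of your own. Each camera call takes 0.05 s, during which the arm holds its last target.

## Task

Take the larger of the two metal cover plates out of the plate rack and lean it on the inspection stand: its foot down on the stand's base and close up against the stop rail, its back resting on the top of the upright backrest, squarely and about central. Set it down without dropping it, let go, and leave the smaller plate where it stands.

Things in the scene. Friction and masses are not known exactly. Their poses are not given: they have to be found in the camera images.
- large_plate_mid (a point): Centre of the larger plate: bare aluminium, 120 mm wide (its x axis), 10 mm thick (y), 170 mm tall (z, from foot edge to top edge), 0.34 to 0.59 kg, a turned ring on both faces, four dark bolt holes in the corners. It starts in either bay of the rack, on its short foot edge, its top leaning 25 degrees from vertical towards +y of the rack.
- large_plate_foot (a point): Middle of the larger plate's foot edge, mid-thickness (85 mm below its centre along its z axis); same axes as the plate.
- small_plate_mid (a point): Centre of the smaller plate, alike in looks: 90 mm wide, 10 mm thick, 130 mm tall; it leans in the rack's other bay, and stays there.
- rack: Fixed grey rack on the right, base 140 x 160 mm, origin on the table under its middle, z up. Two bays 80 mm apart along y; in each a plate lies with its underside on a sloping panel that reaches 76 mm up along the plate, its foot behind a low toe rail (15 mm above the table), so a plate is drawn out along its own slope.
- stand: Fixed dark steel stand on the left, origin on the table under its middle, x along it, z up. Base 190 x 120 mm, top 10 mm above the table. Stop rail along x: inner face at y = +35 mm, top 14 mm above the base. Upright backrest at y = -23 mm, so the floor between is 58 mm wide. With its foot at the rail the large plate leans about 30 degrees, top towards -y of the stand.
- stand_back: The stand's upright backrest, a fixed part of it, same origin and axes: 170 mm long along x, 10 mm thick, face towards the rail at y = -23 mm, top edge 85 mm above the base (95 mm above the table).

How it is judged:
At the end, for the whole second after the job is handed in: The larger plate, let go and at rest, leans 17 to 40 degrees on the backrest; foot edge down on the base, within about 20 mm of the rail; square to the stand within 0.15 rad, centred within 30 mm along it; the smaller plate within 20 mm of its start (angle between large_plate_mid's own z axis and vertical between 0.3 and 0.7 rad and contact force between large_plate and stand_back above 0.1 N and y of large_plate_foot in the frame of stand between 0.01 and 0.036 m and z of large_plate_foot in the frame of stand below 0.02 m and x of large_plate_foot in the frame of stand between -0.03 and 0.03 m and angle between the x axis of large_plate_mid and the x axis of stand, either way round below 0.15 rad and linear speed of large_plate below 0.01 m/s and distance of small_plate_mid from where it was at the start of the episode below 0.02 m); the robot touches nothing.
It fails at once if the larger plate is dropped (moves freely faster than 0.6 m/s, a fall of about 2 cm) (linear speed of large_plate above 0.6 m/s and contact force between large_plate and the fingers below 0.1 N).
It fails at once if the smaller plate is pushed or taken from its place (over 40 mm) (distance of small_plate_mid from where it was at the start of the episode above 0.04 m).
It also fails if it takes over 45 s, if anything falls off the work surface, if the arm or the gripper's body presses on something with over 40 N, if the wrist force passes 120 N, or if a joint passes its speed limit or range.

## Working session

There is one attempt and no reset: what is moved stays moved. The work goes in short steps, Python scripts to look and compute and a tool call to move; the robot and the scene stay as the last step left them, time stands still between calls to the robot, and variables do not carry over. Pictures are saved under pics/ and viewed, and the job is handed in when it is done.

Besides the shell and the picture viewer there is one more tool, called after "Request:" by a JSON object that holds its "method" and its "body". send_rows: Moves the arm, as the interface text tells. Shift numbers are shares of 0.08 m and turn numbers shares of 360 degrees, none past 1 either way. Its arguments: {"type":"object","properties":{"increments":{"type":"array","items":{"type":"object","properties":{"dp":{"type":"array","items":{"type":"number","minimum":-1,"maximum":1}},"twist":{"type":"array","items":{"type":"number","minimum":-1,"maximum":1}},"gripper":{"type":"number"}}}}},"required":["increments"]}

```bash
ls; mkdir -p pics; python3 - <<'E'
from plant import telemetry, eyes, manip
import cv2,numpy as np
s=telemetry.sense();print(s, manip.tcp_to_grasp)
for n in("side","top"):
    p,d=eyes.capture(n);cv2.imwrite(f"pics/{n}0.png",p);np.savez(f"/tmp/{n}0.npz",p=p,d=d)
    i=eyes.camera_info(n);print(n,i)
print(eyes.camera_info("wrist"))
E
```

```text
pics
{'time': 0.0, 'joint_pos': array([ 1.18789161e+00,  8.79732155e-02,  1.37225411e+00, -3.05782885e-05,
        1.68361761e+00, -1.03066365e-01]), 'joint_vel': array([ 0.00027172, -0.00017735,  0.00114236, -0.00039858, -0.0010428 ,
        0.00046303]), 'joint_efforts': array([-3.99911460e-04, -3.40183210e+01, -3.02427900e+01,  7.17073702e-02,
        3.30293400e-02, -1.48330232e-04]), 'tcp_pos': array([0.1516971 , 0.52808451, 0.20429432]), 'orientation': array([[-9.61099074e-01,  2.76202659e-01, -8.13302105e-04],
       [ 2.76203782e-01,  9.61096800e-01, -2.10052158e-03],
       [ 2.01492406e-04, -2.24344646e-03, -9.99997463e-01]]), 'contact_force': array([ 0.08739597, -0.0063595 , -0.27661866]), 'moment': array([-0.02786305, -0.00384671, -0.04168913]), 'grip_width': 1.0019878295717453} 0.0188
side {'camera_matrix': array([[428.68517657,   0.        , 260.45126866],
       [  0.        , 428.68517657, 192.10985937],
       [  0.        ,   0.        ,   1.        ]]), 'k1': -0.13581648238189012, 'view': array([[ 0.999948  , -0.01003758,  0.00180186, -0.6124637 ],
       [ 0.00337
[... 482 characters left out ...]
731364, -0.61123557],
       [-0.06783381,  0.02507881,  0.99738139, -0.90647632],
       [ 0.        ,  0.        ,  0.        ,  1.        ]])}
{'camera_matrix': array([[331.83922319,   0.        , 252.03483253],
       [  0.        , 331.83922319, 191.74931302],
       [  0.        ,   0.        ,   1.        ]]), 'k1': -0.06725191184321806, 'hand_eye': array([[ 1.34366326e-04,  9.59796771e-01,  2.80695814e-01,
         8.22298527e-02],
       [ 9.99999675e-01,  9.40475514e-05, -8.00271352e-04,
         8.69163088e-04],
       [-7.94496614e-04,  2.80695831e-01, -9.59796447e-01,
        -1.79923981e-01],
       [ 0.00000000e+00,  0.00000000e+00,  0.00000000e+00,
         1.00000000e+00]])}
```

View pics/side0.png

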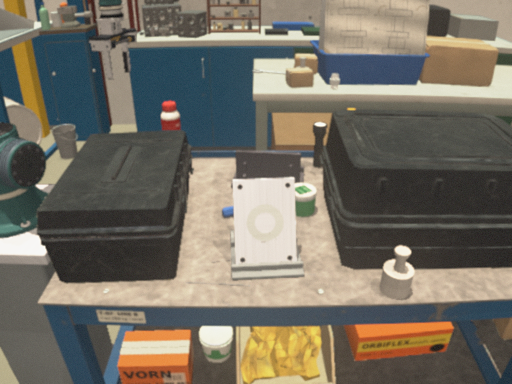

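View pics/top0.png

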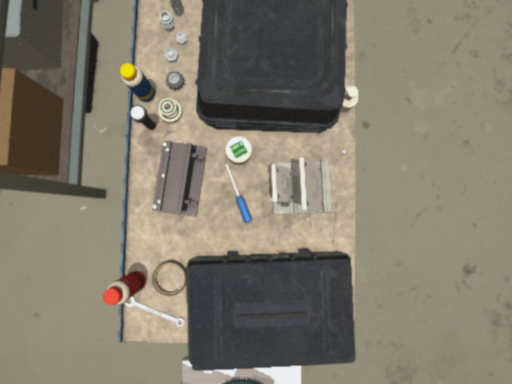

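```bash
cat > h.py <<'E'
from plant import telemetry, eyes, manip
import cv2,numpy as np
def cloud(n,d,info=None,T=None):
    i=info or eyes.camera_info(n);K=i["camera_matrix"];k1=i["k1"]
    H,W=d.shape;u,v=np.meshgrid(np.arange(W),np.arange(H))
    pts=np.stack([u,v],-1).reshape(-1,1,2).astype(float)
    xy=cv2.undistortPoints(pts,K,np.array([k1,0,0,0.])).reshape(H,W,2)
    c=np.stack([xy[...,0]*d,-xy[...,1]*d,-d],-1)
    if T is None: T=np.linalg.inv(i["view"])
    w=c@T[:3,:3].T+T[:3,3]; w[d<=0]=np.nan
    return w
E
python3 - <<'E'
from h import *
for n in("side","top"):
    z=np.load(f"/tmp/{n}0.npz");w=cloud(n,z["d"]);np.save(f"/tmp/{n}w.npy",w)
    p=z["p"]
    if n=="top":
        for r in(155,160,165,175,185,200,210,217):
            print("row",r,[(c,*np.round(w[r,c]*1000).astype(int)) for c in range(264,338,3) if not np.isnan(w[r,c,0])])
        for r in(150,180,205):
            print("row",r,[(c,*np.round(w[r,c]*1000).astype(int)) for c in range(150,212,3) if not np.isnan(w[r,c,0])])
        print("cases",[np.round(w[r,c],3) for r,c in((60,270),(125,270),(260,270),(255,340),(310,270),(128,340))])
    c=cv2.resize(p[130:300,130:360] if n=="top" else p[110:300,180:350],None,fx=3.4,fy=3.4,interpolation=cv2.INTER_CUBIC)[:600,:800]
    cv2.imwrite(f"pics/{n}z.png",c)
E
```

```text
row 155 [(264, np.int64(706), np.int64(-50), np.int64(-3)), (267, np.int64(705), np.int64(-58), np.int64(-1)), (270, np.int64(705), np.int64(-66), np.int64(1)), (273, np.int64(706), np.int64(-75), np.int64(1)), (276, np.int64(706), np.int64(-83), np.int64(-3)), (279, np.int64(706), np.int64(-91), np.int64(0)), (282, np.int64(706), np.int64(-99), np.int64(4)), (285, np.int64(707), np.int64(-108), np.int64(-1)), (288, np.int64(707), np.int64(-116), np.int64(-2)), (291, np.int64(707), np.int64(-124), np.int64(0)), (294, np.int64(707), np.int64(-133), np.int64(0)), (297, np.int64(708), np.int64(-141), np.int64(-2)), (300, np.int64(707), np.int64(-149), np.int64(3)), (303, np.int64(708), np.int64(-158), np.int64(-3)), (306, np.int64(708), np.int64(-166), np.int64(0)), (309, np.int64(708), np.int64(-174), np.int64(2)), (312, np.int64(709), np.int64(-183), np.int64(-2)), (315, np.int64(708), np.int64(-190), np.int64(2)), (318, np.int64(709), np.int64(-199), np.int64(-1)), (321, np.int64(709), np.int64(-208), np.int64(0)), (324, np.int64(709), np.int64(-216), np.int64(-1)), (327, np.int64(70
[... 11929 characters left out ...]
.int64(562), np.int64(154), np.int64(74)), (186, np.int64(563), np.int64(153), np.int64(34)), (189, np.int64(564), np.int64(149), np.int64(11)), (192, np.int64(564), np.int64(141), np.int64(9)), (195, np.int64(564), np.int64(134), np.int64(7)), (198, np.int64(564), np.int64(126), np.int64(5)), (201, np.int64(565), np.int64(118), np.int64(4)), (204, np.int64(565), np.int64(111), np.int64(-1)), (207, np.int64(565), np.int64(102), np.int64(-1)), (210, np.int64(565), np.int64(94), np.int64(1))]
cases [array([ 0.875, -0.047,  0.224]), array([ 0.758, -0.056,  0.124]), array([ 0.442, -0.058,  0.164]), array([ 0.452, -0.224,  0.136]), array([ 0.334, -0.06 ,  0.17 ]), array([ 0.787, -0.261, -0.   ])]
```

```bash
ls pics
```

```text
side0.png
sidez.png
top0.png
topz.png
```

View pics/topz.png

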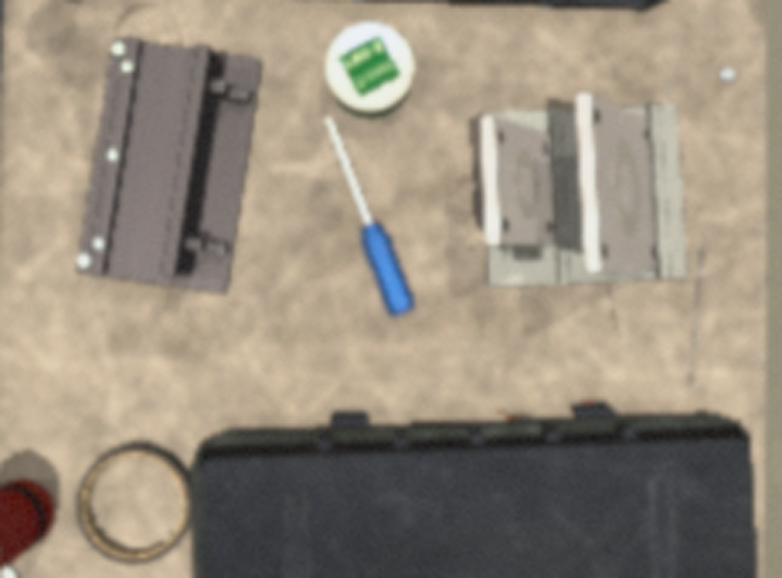

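View pics/sidez.png

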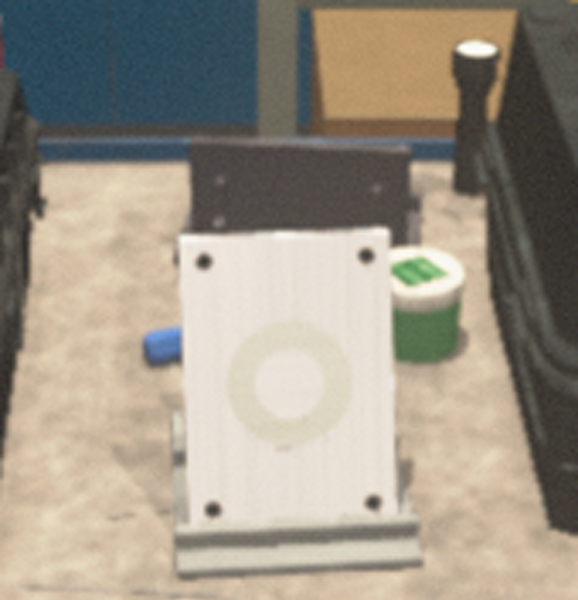

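```bash
cat > m.py <<'E'
from h import *
w=np.load("/tmp/topw.npy").reshape(-1,3);ws=np.load("/tmp/sidew.npy")
def sel(a,lo,hi): return a[np.all((a>lo)&(a<hi),1)]
def rect(a,t):
    r=cv2.minAreaRect((a[:,:2]*1000).astype(np.float32));print(t,len(a),r)
rect(sel(w,(.5,.08,.005),(.76,.245,.2)),"stand all")
b=sel(w,(.5,.1,.088),(.76,.19,.105));rect(b,"back top")
print(b.mean(0))
from numpy.linalg import svd
def line(a,t):
    c=a[:,:2].mean(0);u=svd(a[:,:2]-c)[2][0];u*=np.sign(u[0]);print(t,len(a),np.round(c,4),"yaw deg",np.degrees(np.arctan2(u[1],u[0])),"mm z",a[:,2].mean())
line(b,"back")
line(sel(w,(.53,.2,.019),(.74,.24,.03)),"rail")
rect(sel(w,(.5,-.25,.005),(.76,-.05,.2)),"rack")
t=sel(w,(.5,-.16,.158),(.76,-.1,.18));line(t,"plate top");rect(t,"plate top")
# planes
def plane(a,t):
    c=a.mean(0);
    for k in range(4):
        n=svd(a-c,full_matrices=False)[2][2];d=(a-c)@n;a=a[abs(d)<.004];c=a.mean(0)
    n*=np.sign(-n[1]);print(t,len(a),c,n,"lean",np.degrees(np.arcsin(n[2])),"yaw",np.degrees(np.arctan2(n[0],-n[1])),"sd",d.std())
    return c,n
L=sel(w,(.55,-.205,.04),(.7,-.138,.155));plane(L,"top large")
S=sel(w,(.55,-.12,.04),(.7,-.075,.12));plane(S,"top small")
wsf=ws.reshape(-1,3)
L=sel(wsf,(.55,-.205,.04),(.7,-.138,.15));c,n=plane(L,"side large")
np.save("/tmp/pl.npy",np.array([c,n]))
# side: points on plate plane
d=(ws-c)@n
m=(abs(d)<.006)&(ws[...,2]>.03)&(ws[...,0]>.5)&(ws[...,0]<.75)
m=m.astype(np.uint8);m=cv2.morphologyEx(m,cv2.MORPH_OPEN,np.ones((3,3)))
a=ws[m>0]; up=np.array([0,0,1])-n*n[2];up/=np.linalg.norm(up);xx=np.cross(up,n)
q=np.stack([(a-c)@xx,(a-c)@up],1)*1000
r=cv2.minAreaRect(q.astype(np.float32));print("plate in plane",r,"xx",xx,"up",up)
print("centre x extents",np.percentile(q[:,0],[0.5,99.5]),np.percentile(q[:,1],[.5,99.5]), "tops z",a[:,2].max())
for k in(-60,-30,0,30,60):
    s=q[abs(q[:,1]-k)<5];print(k,s[:,0].min(),s[:,0].max())
E
python3 m.py
```

```text
stand all 3145 ((641.6337280273438, 164.69271850585938), (146.6858673095703, 206.48789978027344), 83.75421142578125)
back top 305 ((631.8565063476562, 149.87689208984375), (10.53554916381836, 169.73399353027344), 83.05828857421875)
[0.63195726 0.14967013 0.09407641]
back 305 [0.632  0.1497] yaw deg -6.972300759276601 mm z 0.09407641365982009
rail 342 [0.6391 0.2186] yaw deg -6.85683298736212 mm z 0.023580675762261406
rack 3344 ((652.2356567382812, -144.07778930664062), (215.62413024902344, 186.3429718017578), 0.20351026952266693)
plate top 266 [ 0.6139 -0.131 ] yaw deg 3.620857661928419 mm z 0.1627262126489714
plate top 266 ((614.6090698242188, -131.66226196289062), (119.00265502929688, 12.241450309753418), 3.452265977859497)
top large 629 [ 0.61623245 -0.1652455   0.10123097] [ 0.05912238 -0.89740413  0.43723034] lean 25.92729920693059 yaw 3.7692877522133514 sd 0.0004185332736901705
top small 407 [ 0.61985217 -0.0940195   0.08175611] [ 0.05668816 -0.90178195  0.42845742] lean 25.36970413869233 yaw 3.597015986478685 sd 0.000578071134525222
side large 3822 [ 0.61787247 -0.16631509  0.09495213] [ 0.06069319 -0.89877677  0.43418505] lean 25.733448381048333 yaw 3.8632420268841487 sd 0.0013913308428974314
plate in plane ((0.8458290100097656, 2.6964035034179688), (149.1116485595703, 120.39119720458984), 89.9590835571289) xx [0.99772771 0.06737521 0.        ] up [-0.02925331  0.43319845  0.9008237 ]
centre x extents [-58.64944078  59.98267979] [-70.96281851  76.60137678] tops z 0.16527653895598937
-60 -58.72546604547736 60.9988742105104
-30 -59.374396455076266 59.34317588654514
0 -58.359893373409854 60.31108432086642
30 -59.12600480009248 59.19532355506477
60 -58.08661361807248 60.088913880131614
```

```bash
cat >> h.py <<'E'
from scipy.spatial.transform import Rotation as Ro
def pose_plate(yaw,lean,tilt_sign):
    """tool R for plate; yaw deg of plate x axis; lean deg with top towards tilt_sign*y"""
    a=np.radians(yaw);l=np.radians(lean)*tilt_sign
    X=np.array([np.cos(a),np.sin(a),0]);Yh=np.array([-np.sin(a),np.cos(a),0])
    up=np.array([0,0,1])*np.cos(l)+Yh*np.sin(l)
    z=-up;x=-X;y=np.cross(z,x)
    return np.column_stack([x,y,z]),up
def go(p,R,s=None):
    s=s or telemetry.sense()
    d=s["orientation"].T@(np.asarray(p)-s["tcp_pos"])
    rv=Ro.from_matrix(s["orientation"].T@R).as_rotvec()
    print("t",round(s["time"],2),"tcp",np.round(s["tcp_pos"],4),"j",np.round(s["joint_pos"],2),"F",np.round(s["contact_force"],1),"w",round(s["grip_width"],3))
    print("dp",np.round(d/.08,3),"twist",np.round(rv/(2*np.pi),4),"deg",np.round(np.degrees(np.linalg.norm(rv)),2),"rows",np.linalg.norm(d)/.0417,np.degrees(np.linalg.norm(rv))/7.16)
Rg,upg=pose_plate(3.7,25.3,+1)
TOP=np.array([.6155,-.130,.1625])
E
python3 - <<'E'
from h import *
print(Rg,upg)
go(TOP+upg*.13,Rg)
E
```

```text
[[-0.99791562 -0.05834253  0.02757839]
 [-0.06453231  0.9021981  -0.42646709]
 [-0.         -0.42735786 -0.90408255]] [-0.02757839  0.42646709  0.90408255]
t 0.1 tcp [0.1517 0.5282 0.2044] j [ 1.19  0.09  1.37  0.    1.68 -0.1 ] F [-0.3  0.2  0.4] w 1.0
dp [-7.609 -5.654 -0.936] twist [ 0.0693 -0.0122 -0.0539] deg 31.9 rows 18.27568408205264 4.455015185972004
```

Request:
{"method": "send_rows", "body": {"increments": [{"dp":[-1,-0.5,-1],"twist":[0,0,0],"gripper":0.5},{"dp":[-1,-0.5,-1],"twist":[0,0,0],"gripper":0.5},{"dp":[-1,-0.5,-1],"twist":[0,0,0],"gripper":0.5}]}}

```text
time: 0.35
tcp_pos: [0.218, 0.4666, 0.2849]
orientation: [[-0.961, 0.275, -0.001], [0.275, 0.961, -0.004], [0.0, -0.004, -1.0]]
contact_force: [0.4, 0.8, 0.2]
grip_width: 0.821
```

Request:
{"method": "send_rows", "body": {"increments": [{"dp":[-1,-0.75,0],"twist":[0,0,-0.01],"gripper":0.5},{"dp":[-1,-0.75,0],"twist":[0,0,-0.02],"gripper":0.5},{"dp":[-1,-0.75,0],"twist":[0,0,-0.02],"gripper":0.5}]}}

```text
time: 0.6
tcp_pos: [0.2806, 0.3839, 0.2856]
orientation: [[-0.988, 0.154, 0.001], [0.154, 0.988, -0.004], [-0.001, -0.004, -1.0]]
contact_force: [0.1, 0.8, -0.7]
grip_width: 0.613
```

Request:
{"method": "send_rows", "body": {"increments": [{"dp":[-1,-0.75,0],"twist":[0,0,-0.01],"gripper":0.5},{"dp":[-1,-0.75,0],"twist":[0,0,-0.02],"gripper":0.5},{"dp":[-1,-0.75,0],"twist":[0,0,-0.02],"gripper":0.5}]}}

```text
time: 0.85
tcp_pos: [0.3524, 0.3094, 0.2855]
orientation: [[-1.0, 0.03, 0.001], [0.03, 1.0, -0.006], [-0.001, -0.006, -1.0]]
contact_force: [-0.4, 0.2, 0.3]
grip_width: 0.502
```

Request:
{"method": "send_rows", "body": {"increments": [{"dp":[-1,-1,0],"twist":[0,0,0],"gripper":0.5},{"dp":[-1,-1,0],"twist":[0,0,0],"gripper":0.5},{"dp":[-1,-1,0],"twist":[0,0,0],"gripper":0.5}]}}

```text
time: 1.1
tcp_pos: [0.4312, 0.2248, 0.2855]
orientation: [[-1.0, 0.031, 0.001], [0.031, 1.0, -0.007], [-0.001, -0.007, -1.0]]
contact_force: [0.3, 0.2, 0.5]
grip_width: 0.497
```

Request:
{"method": "send_rows", "body": {"increments": [{"dp":[-1,-1,0],"twist":[0,0,0],"gripper":0.5},{"dp":[-1,-1,0],"twist":[0,0,0],"gripper":0.5},{"dp":[-1,-1,0],"twist":[0,0,0],"gripper":0.5}]}}

```text
time: 1.35
tcp_pos: [0.51, 0.1398, 0.2853]
orientation: [[-0.999, 0.032, -0.0], [0.032, 0.999, -0.008], [-0.0, -0.008, -1.0]]
contact_force: [-1.0, 1.2, 0.7]
grip_width: 0.502
```

```bash
python3 - <<'E'
from h import *
go(TOP+upg*.13,Rg)
E
```

```text
t 1.35 tcp [0.51   0.1398 0.2853] j [ 0.17  0.04  1.26 -0.01  1.84 -1.38] F [-1.   1.2  0.7] w 0.502
dp [-1.36  -2.636  0.087] twist [ 0.069  -0.0035 -0.0152] deg 25.45 rows 5.693620024818208 3.5541338441453045
```

Request:
{"method": "send_rows", "body": {"increments": [{"dp":[-0.7,-1,0],"twist":[0.0,0,0],"gripper":0.5},{"dp":[-0.7,-1,0],"twist":[0,0,0],"gripper":0.5},{"dp":[-0.7,-1,0],"twist":[0,0,0],"gripper":0.5}]}}

```text
time: 1.6
tcp_pos: [0.5651, 0.0537, 0.2841]
orientation: [[-0.999, 0.037, -0.002], [0.037, 0.999, -0.01], [0.002, -0.01, -1.0]]
contact_force: [-0.3, -0.3, -0.4]
grip_width: 0.5
```

Request:
{"method": "send_rows", "body": {"increments": [{"dp":[-0.65,-1,0],"twist":[0.0,0,0],"gripper":0.5},{"dp":[-0.65,-1,0],"twist":[0.02,0,0],"gripper":0.5},{"dp":[-0.65,-1,0],"twist":[0.04,0,0],"gripper":0.5}]}}

```text
time: 1.85
tcp_pos: [0.6158, -0.0353, 0.2847]
orientation: [[-0.999, 0.043, -0.013], [0.045, 0.963, -0.264], [0.001, -0.264, -0.964]]
contact_force: [-0.2, 0.0, -1.1]
grip_width: 0.503
```

```bash
python3 - <<'E'
from h import *
go(TOP+upg*.13,Rg)
E
```

```text
t 1.85 tcp [ 0.6158 -0.0353  0.2847] j [ 0.    0.25  1.05 -0.28  1.84 -1.6 ] F [-0.2  0.  -1.1] w 0.503
dp [ 0.026 -0.459  0.186] twist [ 0.0277 -0.0062 -0.0164] deg 11.79 rows 0.9520472537986513 1.6471238787859492
```

Request:
{"method": "send_rows", "body": {"increments": [{"dp":[0.026,-0.46,0.186],"twist":[0.028,-0.006,-0.016],"gripper":0.5},{"dp":[0.026,-0.46,0.186],"twist":[0.028,-0.006,-0.016],"gripper":0.5},{"dp":[0.026,-0.46,0.186],"twist":[0.028,-0.006,-0.016],"gripper":0.5}]}}

```text
time: 2.1
tcp_pos: [0.6108, -0.0737, 0.2765]
orientation: [[-0.998, -0.061, 0.021], [-0.064, 0.901, -0.429], [0.007, -0.429, -0.903]]
contact_force: [0.8, 1.2, -1.5]
grip_width: 0.498
```

```bash
python3 - <<'E'
from h import *
go(TOP+upg*.13,Rg)
s=telemetry.sense()
p,d=eyes.capture("wrist");cv2.imwrite("pics/w1.png",p)
i=eyes.camera_info("wrist");B=np.eye(4);B[:3,:3]=s["orientation"];B[:3,3]=s["tcp_pos"]
w=cloud("wrist",d,i,B@i["hand_eye"]).reshape(-1,3)
a=w[(w[:,0]>.5)&(w[:,0]<.72)&(w[:,1]>-.16)&(w[:,1]<-.1)&(w[:,2]>.155)&(w[:,2]<.175)]
print(len(a),a.mean(0),cv2.minAreaRect((a[:,:2]*1000).astype(np.float32)),np.percentile(a[:,2],[5,50,95]))
# in tool coords
q=(w-s["tcp_pos"])@s["orientation"]
k=(q[:,2]>.08)&(q[:,2]<.112)&(abs(q[:,0])<.08)&(abs(q[:,1])<.03)
print(q[k].min(0),q[k].max(0),np.percentile(q[k],[3,50,97],axis=0))
E
```

```text
t 2.1 tcp [ 0.6108 -0.0737  0.2765] j [ 0.03  0.22  1.15 -0.45  1.75 -1.69] F [ 0.8  1.2 -1.5] w 0.498
dp [-0.013 -0.029 -0.035] twist [-0.0004 -0.0011  0.0004] deg 0.43 rows 0.09024499278791426 0.06018168738987041
1297 [ 0.61162512 -0.12802812  0.16335831] ((615.0986938476562, -128.18003845214844), (119.61749267578125, 11.345254898071289), 4.8855366706848145) [0.16055789 0.16349453 0.16549379]Traceback (most recent call last):
  File "<stdin>", line 12, in <module>
    return umr_minimum(a, axis, None, out, keepdims, initial, where)
ValueError: zero-size array to reduction operation minimum which has no identity
```

View pics/w1.png

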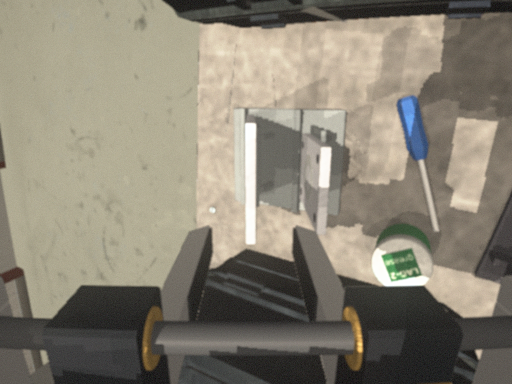

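Request:
{"method": "send_rows", "body": {"increments": [{"dp":[-0.01,-0.03,0.5],"twist":[0,0,0],"gripper":0.5},{"dp":[-0.01,-0.03,1],"twist":[0,0,0],"gripper":0.5},{"dp":[-0.01,-0.03,1],"twist":[0,0,0],"gripper":0.5},{"dp":[-0.01,-0.03,1],"twist":[0,0,0],"gripper":0.5}]}}

```text
time: 2.48
tcp_pos: [0.6122, -0.11, 0.2038]
orientation: [[-0.998, -0.059, 0.016], [-0.06, 0.903, -0.425], [0.01, -0.425, -0.905]]
contact_force: [-0.5, 0.3, 0.2]
grip_width: 0.5
```

```bash
python3 - <<'E'
from h import *
TOP=np.array([.6155,-.129,.163])
go(TOP-upg*.036,Rg)
s=telemetry.sense()
p,d=eyes.capture("wrist");cv2.imwrite("pics/w2.png",p)
E
```

```text
t 2.48 tcp [ 0.6122 -0.11    0.2038] j [-0.03  0.22  1.28 -0.44  1.6  -1.68] F [-0.5  0.3  0.2] w 0.5
dp [-3.700e-02 -1.000e-03  1.013e+00] twist [ 0.0003 -0.0018  0.0001] deg 0.66 rows 1.9451123233477081 0.09252577646573885
```

View pics/w2.png

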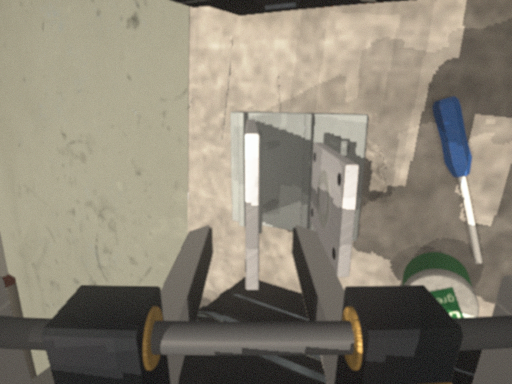

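Request:
{"method": "send_rows", "body": {"increments": [{"dp":[-0.03,0,0.4],"twist":[0,-0.0015,0],"gripper":0.5},{"dp":[-0.03,0,0.75],"twist":[0,-0.0015,0],"gripper":0.5},{"dp":[-0.03,0,1],"twist":[0,-0.0015,0],"gripper":0.5},{"dp":[-0.03,0,1],"twist":[0,-0.0015,0],"gripper":0.5}]}}

```text
time: 2.87
tcp_pos: [0.6182, -0.144, 0.1344]
orientation: [[-0.998, -0.056, 0.03], [-0.064, 0.903, -0.425], [-0.003, -0.426, -0.905]]
contact_force: [-0.2, -0.3, -0.6]
grip_width: 0.501
```

```bash
python3 - <<'E'
from h import *
TOP=np.array([.6155,-.129,.163])
go(TOP-upg*.036,Rg)
p,d=eyes.capture("wrist");cv2.imwrite("pics/w3.png",p)
E
```

```text
t 2.87 tcp [ 0.6182 -0.144   0.1344] j [-0.09  0.26  1.39 -0.44  1.44 -1.67] F [-0.2 -0.3 -0.6] w 0.501
dp [0.021 0.017 0.046] twist [ 0.0003  0.0004 -0.0003] deg 0.21 rows 0.10218876098101244 0.02919841013038869
```

View pics/w3.png

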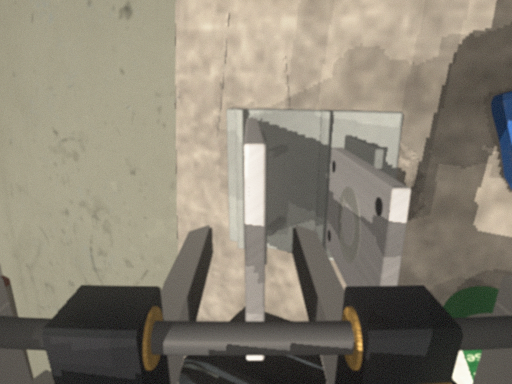

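Request:
{"method": "send_rows", "body": {"increments": [{"dp":[0.02,0.017,0.04],"twist":[0,0,0],"gripper":0.5},{"dp":[0.02,0.017,0.04],"twist":[0,0,0],"gripper":0},{"dp":[0.02,0.017,0.04],"twist":[0,0,0],"gripper":0},{"dp":[0.02,0.017,0.04],"twist":[0,0,0],"gripper":0},{"dp":[0.02,0.017,0.04],"twist":[0,0,0],"gripper":0}]}}

```text
time: 3.33
tcp_pos: [0.6182, -0.1434, 0.1344]
orientation: [[-0.998, -0.055, 0.035], [-0.065, 0.903, -0.425], [-0.008, -0.427, -0.904]]
contact_force: [0.2, -0.1, -1.3]
grip_width: 0.256
```

Request:
{"method": "send_rows", "body": {"increments": [{"dp":[0,0,0],"twist":[0,0,0],"gripper":0},{"dp":[0,0,0],"twist":[0,0,0],"gripper":0},{"dp":[0,0,0],"twist":[0,0,0],"gripper":0},{"dp":[0,0,0],"twist":[0,0,0],"gripper":0},{"dp":[0,0,0],"twist":[0,0,0],"gripper":0}]}}

```text
time: 3.75
tcp_pos: [0.6185, -0.1434, 0.1349]
orientation: [[-0.998, -0.055, 0.036], [-0.065, 0.903, -0.426], [-0.009, -0.427, -0.904]]
contact_force: [-0.0, 0.8, 2.5]
grip_width: 0.102
```

```bash
python3 - <<'E'
from h import *
TOP=np.array([.6155,-.129,.163])
go(TOP-upg*.036,Rg)
E
```

```text
t 3.75 tcp [ 0.6185 -0.1434  0.1349] j [-0.08  0.25  1.39 -0.44  1.44 -1.67] F [-0.   0.8  2.5] w 0.102
dp [0.026 0.015 0.055] twist [ 0.      0.0013 -0.0005] deg 0.51 rows 0.11975657435177085 0.07127125071753447
```

Request:
{"method": "send_rows", "body": {"increments": [{"dp":[0,0,-0.2],"twist":[0,0,0],"gripper":0},{"dp":[0,0,-0.5],"twist":[0,0,0],"gripper":0},{"dp":[0,0,-0.8],"twist":[0,0,0],"gripper":0},{"dp":[0,0,-1],"twist":[0,0,0],"gripper":0}]}}

```text
time: 4.08
tcp_pos: [0.6148, -0.1093, 0.2065]
orientation: [[-0.998, -0.056, 0.033], [-0.064, 0.903, -0.425], [-0.006, -0.427, -0.904]]
contact_force: [2.1, -1.3, -4.1]
grip_width: 0.105
```

Request:
{"method": "send_rows", "body": {"increments": [{"dp":[0,0,-0.4],"twist":[0,0,0],"gripper":0},{"dp":[0,0,-0.8],"twist":[0,0,0],"gripper":0},{"dp":[0,0,-1],"twist":[0,0,0],"gripper":0},{"dp":[0,0,-1],"twist":[0,0,0],"gripper":0}]}}

```text
time: 4.42
tcp_pos: [0.6132, -0.0734, 0.2816]
orientation: [[-0.998, -0.055, 0.038], [-0.066, 0.904, -0.423], [-0.011, -0.425, -0.905]]
contact_force: [0.8, -0.2, -5.1]
grip_width: 0.102
```

```bash
python3 - <<'E'
from h import *
Rp,up=pose_plate(-6.9,26,-1)
go([.62,0.0,.36],Rp)
p,d=eyes.capture("side");cv2.imwrite("pics/s1.png",p)
E
```

```text
t 4.42 tcp [ 0.6132 -0.0734  0.2816] j [ 0.03  0.21  1.15 -0.44  1.74 -1.69] F [ 0.8 -0.2 -5.1] w 0.102
dp [-0.156  0.407 -1.272] twist [-0.1415  0.0016  0.0308] deg 52.12 rows 2.5803185315833 7.278995946635154
```

View pics/s1.png

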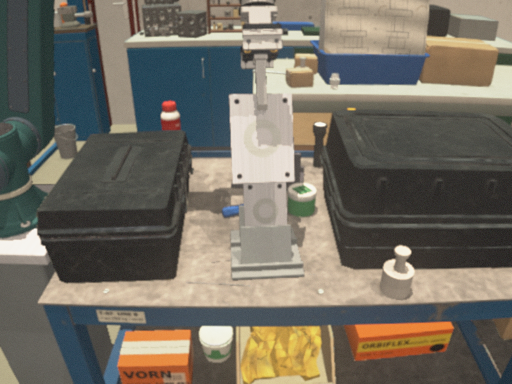

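Request:
{"method": "send_rows", "body": {"increments": [{"dp":[-0.1,0.3,-0.5],"twist":[-0.01,0,0.002],"gripper":0},{"dp":[-0.15,0.4,-1],"twist":[-0.025,0,0.006],"gripper":0},{"dp":[-0.15,0.4,-1],"twist":[-0.044,0,0.01],"gripper":0},{"dp":[-0.15,0.4,-1],"twist":[-0.06,0,0.014],"gripper":0},{"dp":[-0.15,0.4,-1],"twist":[-0.075,0,0.017],"gripper":0}]}}

```text
time: 4.88
tcp_pos: [0.6201, -0.0108, 0.336]
orientation: [[-0.999, 0.038, 0.027], [0.039, 0.999, 0.037], [-0.026, 0.038, -0.999]]
contact_force: [-0.2, -0.6, -6.2]
grip_width: 0.102
```

```bash
cat >> h.py <<'E'
SO=np.array([.6353,.1776,0]);SX=np.array([.9927,-.1205,0]);SY=np.array([.1205,.9927,0])
LF=.1384
def place(fy,fz,lean,fx=0.):
    R,up=pose_plate(-6.9,lean,-1)
    f=SO+SX*fx+SY*fy+np.array([0,0,fz])
    return f+up*LF,R
E
python3 - <<'E'
from h import *
P,R=place(.024,.13,26);print(P)
go(P,R)
E
```

```text
[0.63090323 0.14119365 0.2543931 ]
t 4.88 tcp [ 0.6201 -0.0108  0.336 ] j [-0.13  0.24  0.94  0.04  1.94 -1.65] F [-0.2 -0.6 -6.2] w 0.102
dp [-0.034  1.864  1.093] twist [-0.0659  0.0009  0.0136] deg 24.23 rows 4.145903811953794 3.3833869087970894
```

Request:
{"method": "send_rows", "body": {"increments": [{"dp":[-0.02,0.4,0.0],"twist":[-0.016,0,0.004],"gripper":0},{"dp":[-0.02,0.8,0.1],"twist":[-0.032,0,0.008],"gripper":0},{"dp":[-0.02,1,0.2],"twist":[-0.05,0.001,0.011],"gripper":0},{"dp":[-0.02,1,0.2],"twist":[-0.066,0.001,0.0136],"gripper":0}]}}

```text
time: 5.22
tcp_pos: [0.6242, 0.0715, 0.318]
orientation: [[-0.993, 0.111, 0.044], [0.119, 0.889, 0.441], [0.01, 0.443, -0.896]]
contact_force: [-0.8, -1.1, -6.4]
grip_width: 0.103
```

```bash
python3 - <<'E'
from h import *
P,R=place(.024,.13,26)
go(P,R)
E
```

```text
t 5.22 tcp [0.6242 0.0715 0.318 ] j [-0.23  0.23  1.05  0.48  1.88 -1.53] F [-0.8 -1.1 -6.4] w 0.103
dp [0.013 0.432 1.101] twist [ 0.0009 -0.0015 -0.0006] deg 0.66 rows 2.269567969203692 0.09190014891086545
```

Request:
{"method": "send_rows", "body": {"increments": [{"dp":[0.01,0.2,0.45],"twist":[0,0,0],"gripper":0},{"dp":[0.01,0.43,0.85],"twist":[0.001,-0.0015,-0.0006],"gripper":0},{"dp":[0.01,0.43,1],"twist":[0.001,-0.0015,-0.0006],"gripper":0},{"dp":[0.01,0.43,1],"twist":[0.001,-0.0015,-0.0006],"gripper":0}]}}

```text
time: 5.55
tcp_pos: [0.6275, 0.1377, 0.2525]
orientation: [[-0.993, 0.114, 0.038], [0.12, 0.893, 0.433], [0.015, 0.435, -0.9]]
contact_force: [0.4, -0.5, -7.1]
grip_width: 0.099
```

```bash
python3 - <<'E'
from h import *
P,R=place(.024,.13,26)
go(P,R)
s=telemetry.sense()
i=eyes.camera_info("wrist");B=np.eye(4);B[:3,:3]=s["orientation"];B[:3,3]=s["tcp_pos"]
p,d=eyes.capture("wrist");cv2.imwrite("pics/w4.png",p);np.savez("/tmp/w4.npz",d=d,B=B)
p,d=eyes.capture("side");cv2.imwrite("pics/s4.png",p);np.save("/tmp/s4.npy",d)
p,d=eyes.capture("top");cv2.imwrite("pics/t4.png",p);np.save("/tmp/t4.npy",d)
E
```

```text
t 5.55 tcp [0.6275 0.1377 0.2525] j [-0.12  0.23  1.18  0.46  1.72 -1.49] F [ 0.4 -0.5 -7.1] w 0.099
dp [-0.036  0.054 -0.001] twist [-0.0006 -0.0022 -0.001 ] deg 0.89 rows 0.12521482089046693 0.12485427531330004
```

View pics/w4.png

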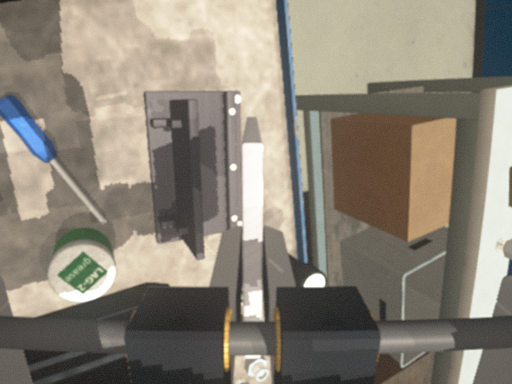

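View pics/s4.png

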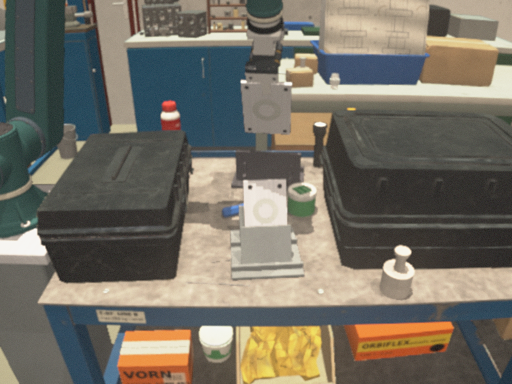

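View pics/t4.png

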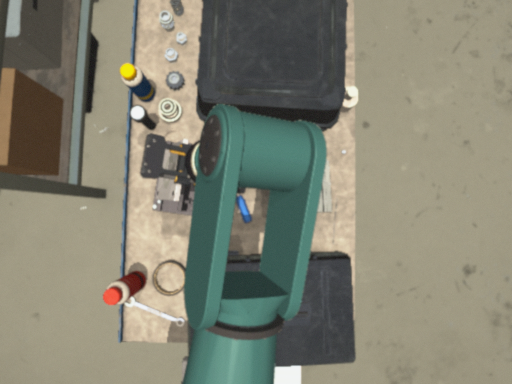

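```bash
cat > m2.py <<'E'
from h import *
def meas(d):
    w=cloud("side",d)
    a=w[(w[...,0]>.5)&(w[...,0]<.75)&(w[...,1]>.1)&(w[...,1]<.26)&(w[...,2]>.098)&(w[...,2]<.27)]
    c=np.median(a,0)
    a0=a
    from itertools import repeat
    # ransac plane
    rng=np.random.default_rng(0);best=None
    for k in range(400):
        p=a[rng.choice(len(a),3,False)];n=np.cross(p[1]-p[0],p[2]-p[0]);
        if np.linalg.norm(n)<1e-5: continue
        n/=np.linalg.norm(n);m=abs((a-p[0])@n)<.003
        if best is None or m.sum()>best.sum():best=m
    a=a[best];c=a.mean(0);n=np.linalg.svd(a-c,full_matrices=False)[2][2];n*=-np.sign(n[1])
    up=np.array([0,0,1])-n*n[2];up/=np.linalg.norm(up);xx=np.cross(up,n)
    q=np.stack([(a-c)@xx,(a-c)@up],1)
    print(len(a),"n",np.round(n,4),"lean",np.degrees(np.arcsin(-n[2])),"yaw",np.degrees(np.arctan2(n[0],-n[1])))
    q=q[(abs(q[:,0])<.075)]
    r=cv2.minAreaRect((q*1000).astype(np.float32));print(r, np.percentile(q,[.5,99.5],axis=0))
    lo=np.percentile(q[:,1],.5);mid=np.mean(np.percentile(q[:,0],[.5,99.5]))
    f=c+xx*mid+up*lo-n*.005;print("lowest visible mid-thickness",f,"stand frame",(f-SO)@SX,(f-SO)@SY,f[2]); return f
E
python3 - <<'E'
from m2 import *
f=meas(np.load("/tmp/s4.npy"))
B=np.load("/tmp/w4.npz")["B"]
print("in tool",(f-B[:3,3])@B[:3,:3])
E
```

```text
2063 n [-0.1111 -0.8972 -0.4275] lean 25.307646737242187 yaw -7.058726980905472
((-0.743408203125, -3.2106781005859375), (159.5928192138672, 120.46625518798828), 88.87140655517578) [[-0.06022755 -0.08042395]
 [ 0.05972179  0.0745575 ]]
lowest visible mid-thickness [0.63374659 0.19692802 0.13111123] stand frame -0.0038710998529938217 0.018999737419626874 0.13111122511159004
in tool [-0.00092566  0.00084892  0.13519815]
```

```bash
python3 - <<'E'
from h import *
P,R=place(.025,.06,26)
go(P,R)
E
```

```text
t 5.7 tcp [0.6307 0.1363 0.2603] j [-0.12  0.23  1.17  0.46  1.72 -1.49] F [ 0.3 -0.9 -5.6] w 0.099
dp [ 0.003 -0.348  0.886] twist [-0.0004 -0.0002 -0.0003] deg 0.18 rows 1.8250561177141904 0.025466186144961624
```

```bash
python3 - <<'E'
from m2 import *
p,d=eyes.capture("side")
s=telemetry.sense();print(s["time"],s["tcp_pos"],np.abs(s["joint_vel"]).max())
p,d=eyes.capture("side");f=meas(d)
s=telemetry.sense();print(s["tcp_pos"])
print("in tool",(f-s["tcp_pos"])@s["orientation"])
E
```

```text
5.75 [0.63117276 0.13619619 0.26169445] 0.025253717953425014
2006 n [-0.1084 -0.8975 -0.4275] lean 25.306462602240863 yaw -6.887833052732978
((-0.3036308288574219, -3.0293502807617188), (152.47377014160156, 120.5558090209961), 89.61437225341797) [[-0.06002166 -0.07769375]
 [ 0.05954497  0.07156364]]
lowest visible mid-thickness [0.63638662 0.19667008 0.13694298] stand frame -0.0012192598982902973 0.019061804126069077 0.13694298300888613
[0.63139692 0.13622953 0.26251436]
in tool [ 0.00265548 -0.0003779   0.13942358]
```

```bash
python3 - <<'E'
from h import *
P,R=place(.025,.055,26)
go(P,R)
E
```

```text
t 5.8 tcp [0.6314 0.1362 0.2625] j [-0.12  0.22  1.17  0.46  1.72 -1.49] F [ 0.3  0.4 -5.2] w 0.103
dp [ 0.016 -0.388  0.967] twist [-0.0002  0.0004 -0.0001] deg 0.17 rows 1.9984478579017324 0.023393981781375046
```

Request:
{"method": "send_rows", "body": {"increments": [{"dp":[0.01,-0.1,0.3],"twist":[0,0,0],"gripper":0},{"dp":[0.016,-0.23,0.6],"twist":[0,0,0],"gripper":0},{"dp":[0.016,-0.38,0.96],"twist":[0,0,0],"gripper":0},{"dp":[0.016,-0.38,0.96],"twist":[0,0,0],"gripper":0},{"dp":[0.016,-0.38,0.96],"twist":[0,0,0],"gripper":0}]}}

```text
time: 6.22
tcp_pos: [0.6301, 0.142, 0.1788]
orientation: [[-0.992, 0.111, 0.051], [0.122, 0.893, 0.434], [0.002, 0.437, -0.9]]
contact_force: [-0.1, -0.4, -5.6]
grip_width: 0.104
```

```bash
python3 - <<'E'
from h import *
p,d=eyes.capture("side");p,d=eyes.capture("wrist");cv2.imwrite("pics/w5.png",p)
P,R=place(.025,.016,26)
go(P,R)
E
```

```text
t 6.32 tcp [0.6326 0.1422 0.1833] j [-0.11  0.24  1.31  0.45  1.58 -1.55] F [ 0.5  0.2 -4.3] w 0.103
dp [ 0.024 -0.237  0.481] twist [-0.0001  0.0011  0.0002] deg 0.42 rows 1.0303453476674398 0.05798708824573365
```

View pics/w5.png

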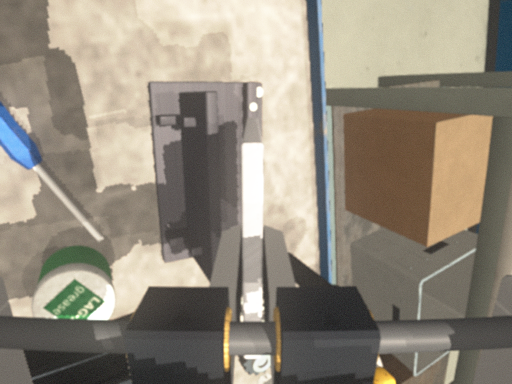

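Request:
{"method": "send_rows", "body": {"increments": [{"dp":[0.01,-0.07,0.14],"twist":[0,0,0],"gripper":0},{"dp":[0.02,-0.14,0.28],"twist":[0,0.001,0],"gripper":0},{"dp":[0.024,-0.2,0.4],"twist":[0,0.001,0],"gripper":0},{"dp":[0.024,-0.24,0.48],"twist":[0,0.001,0],"gripper":0},{"dp":[0.024,-0.24,0.48],"twist":[0,0.001,0],"gripper":0}]}}

```text
time: 6.73
tcp_pos: [0.63, 0.1419, 0.1376]
orientation: [[-0.993, 0.109, 0.05], [0.12, 0.893, 0.435], [0.003, 0.438, -0.899]]
contact_force: [0.5, -0.3, -5.6]
grip_width: 0.104
```

```bash
python3 - <<'E'
from m2 import *
p,d=eyes.capture("side");p,d=eyes.capture("side");cv2.imwrite("pics/s6.png",p)
meas(d)
P,R=place(.025,.012,26)
go(P,R)
E
```

```text
751 n [-0.1041 -0.8999 -0.4235] lean 25.054983464429437 yaw -6.598661864369615
((-3.0178909301757812, 4.659168243408203), (119.57209014892578, 76.61663055419922), 0.1306525021791458) [[-0.06253301 -0.03283031]
 [ 0.05669971  0.04193716]]
lowest visible mid-thickness [0.63090199 0.16070513 0.09994169] stand frame -0.0023300756747542334 -0.017301501687540702 0.09994169260253688
t 6.83 tcp [0.6306 0.1421 0.1397] j [-0.11  0.26  1.37  0.45  1.51 -1.59] F [ 0.  -0.3 -5.7] w 0.1
dp [-0.005 -0.017  0.038] twist [-0.     -0.0001  0.0001] deg 0.03 rows 0.07934440504843403 0.004848863417493866
```

View pics/s6.png

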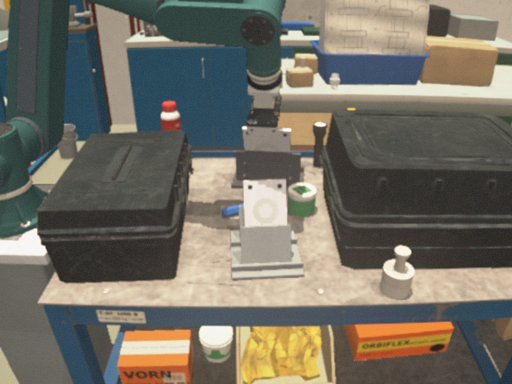

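Request:
{"method": "send_rows", "body": {"increments": [{"dp":[0,-0.012,0.025],"twist":[0,0,0],"gripper":0},{"dp":[0,-0.025,0.05],"twist":[0,0,0],"gripper":0},{"dp":[0,-0.025,0.05],"twist":[0,0,0],"gripper":0},{"dp":[0,-0.025,0.05],"twist":[0,0,0],"gripper":0}]}}

```text
time: 7.17
tcp_pos: [0.6311, 0.1421, 0.1367]
orientation: [[-0.993, 0.107, 0.054], [0.12, 0.892, 0.435], [-0.002, 0.439, -0.899]]
contact_force: [-2.7, -2.2, -0.8]
grip_width: 0.104
```

```bash
python3 - <<'E'
from h import *
P,R=place(.025,.012,26)
go(P,R)
E
```

```text
t 7.17 tcp [0.6311 0.1421 0.1367] j [-0.11  0.27  1.37  0.46  1.5  -1.59] F [-2.7 -2.2 -0.8] w 0.104
dp [ 0.001 -0.001  0.003] twist [0.0001 0.0002 0.0002] deg 0.11 rows 0.0069672060844704125 0.014702907092162402
```

```bash
python3 - <<'E'
from h import *
P,R=place(.025,.0115,27.3)
go(P,R)
E
```

```text
t 7.17 tcp [0.6311 0.1421 0.1367] j [-0.11  0.27  1.37  0.46  1.5  -1.59] F [-2.7 -2.2 -0.8] w 0.104
dp [ 0.001 -0.043  0.009] twist [-0.0036  0.0002  0.0002] deg 1.29 rows 0.08378668500985077 0.1795672608367751
```

Request:
{"method": "send_rows", "body": {"increments": [{"dp":[0,-0.02,0.005],"twist":[-0.0018,0,0],"gripper":0},{"dp":[0,-0.04,0.01],"twist":[-0.0036,0,0],"gripper":0},{"dp":[0,-0.04,0.01],"twist":[-0.0036,0,0],"gripper":0},{"dp":[0,-0.04,0.01],"twist":[-0.0036,0,0],"gripper":0}]}}

```text
time: 7.5
tcp_pos: [0.6312, 0.1401, 0.1351]
orientation: [[-0.993, 0.105, 0.058], [0.12, 0.881, 0.457], [-0.002, 0.461, -0.887]]
contact_force: [0.4, 2.4, -1.1]
grip_width: 0.106
```

```bash
python3 - <<'E'
from m2 import *
p,d=eyes.capture("side");meas(d)
p,d=eyes.capture("wrist");cv2.imwrite("pics/w7.png",p)
P,R=place(.025,.0115,27.3)
go(P,R)
E
```

```text
630 n [-0.1018 -0.8819 -0.4604] lean 27.412907249313456 yaw -6.5864848854572235
((-3.5753631591796875, 6.671358108520508), (118.73300170898438, 71.90120697021484), 0.17470718920230865) [[-0.06246909 -0.02879431]
 [ 0.05574138  0.0413337 ]]
lowest visible mid-thickness [0.63130022 0.15837421 0.10099776] stand frame -0.001653873760864076 -0.019567417334936544 0.10099775534530835
t 7.6 tcp [0.6312 0.1402 0.1351] j [-0.13  0.27  1.38  0.48  1.5  -1.61] F [ 0.9  2.3 -0.6] w 0.107
dp [ 0.005 -0.013  0.002] twist [0.0003 0.0003 0.0003] deg 0.19 rows 0.026878443782961437 0.026343409453261028
```

View pics/w7.png

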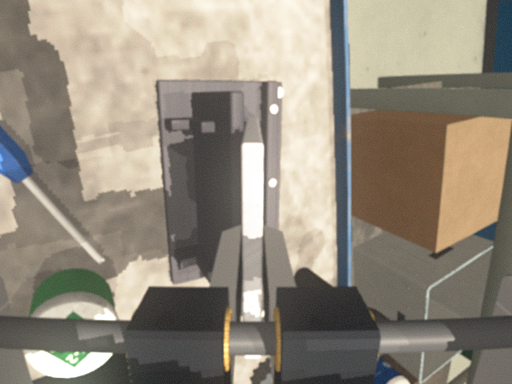

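Request:
{"method": "send_rows", "body": {"increments": [{"dp":[0,0,0],"twist":[0,0,0],"gripper":0.15},{"dp":[0,0,0],"twist":[0,0,0],"gripper":0.25},{"dp":[0,0,0],"twist":[0,0,0],"gripper":0.4},{"dp":[0,0,0],"twist":[0,0,0],"gripper":0.4},{"dp":[0,0,0],"twist":[0,0,0],"gripper":0.4}]}}

```text
time: 8.02
tcp_pos: [0.6313, 0.14, 0.1353]
orientation: [[-0.993, 0.105, 0.058], [0.12, 0.882, 0.456], [-0.003, 0.46, -0.888]]
contact_force: [-0.2, -0.4, -0.0]
grip_width: 0.384
```

```bash
python3 - <<'E'
from m2 import *
p,d=eyes.capture("side");meas(d)
p,d=eyes.capture("wrist");cv2.imwrite("pics/w8.png",p)
print(telemetry.sense())
E
```

```text
605 n [-0.104  -0.8834 -0.4569] lean 27.185735938056197 yaw -6.7139433095953684
((-3.815418243408203, 5.334785461425781), (72.45606994628906, 119.7386703491211), 89.43141174316406) [[-0.06293222 -0.03026595]
 [ 0.05562797  0.04102524]]
lowest visible mid-thickness [0.63119286 0.15872657 0.10009687] stand frame -0.0018029102072432872 -0.019230567741386494 0.10009686932848368
{'time': 8.1167, 'joint_pos': array([-0.12544523,  0.26656109,  1.38204018,  0.47946861,  1.50170773,
       -1.61279736]), 'joint_vel': array([ 0.00100973,  0.00162276,  0.00122326,  0.00115962, -0.00165542,
        0.00147582]), 'joint_efforts': array([-1.06591790e-03, -4.05088377e+01, -2.91874516e+01,  1.84848100e+00,
        1.32687483e-01,  3.41553928e-02]), 'tcp_pos': array([0.63123156, 0.1400881 , 0.13520159]), 'orientation': array([[-0.99280355,  0.1049885 ,  0.05760657],
       [ 0.11972046,  0.88158654,  0.45658755],
       [-0.00284874,  0.46019843, -0.88781152]]), 'contact_force': array([-0.56123586,  0.47734299,  0.7777401 ]), 'moment': array([-0.1803702 ,  0.00243502,  0.00951057]), 'grip_width': 0.3990177467684528}
```

View pics/w8.png

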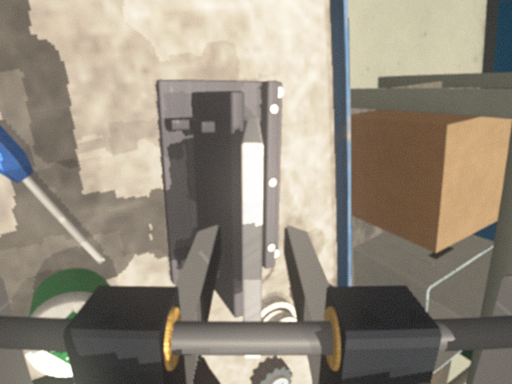

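Released and stable (fingers at columns ~205 and ~300, clear of the plate at ~253, plate unmoved). Withdraw along the slope.

Request:
{"method": "send_rows", "body": {"increments": [{"dp":[0,0,-0.2],"twist":[0,0,0],"gripper":0.4},{"dp":[0,0,-0.5],"twist":[0,0,0],"gripper":0.4},{"dp":[0,0,-0.9],"twist":[0,0,0],"gripper":0.4},{"dp":[0,0,-1],"twist":[0,0,0],"gripper":0.4}]}}

```text
time: 8.45
tcp_pos: [0.6284, 0.102, 0.2111]
orientation: [[-0.993, 0.103, 0.065], [0.121, 0.882, 0.455], [-0.01, 0.46, -0.888]]
contact_force: [0.5, 0.2, 1.1]
grip_width: 0.403
```

Request:
{"method": "send_rows", "body": {"increments": [{"dp":[0,0,-0.5],"twist":[0,0,0],"gripper":0.4},{"dp":[0,0,-1],"twist":[0,0,0],"gripper":0.4},{"dp":[0,0,-1],"twist":[0,0,0],"gripper":0.4},{"dp":[0,0,-1],"twist":[0,0,0],"gripper":0.4}]}}

```text
time: 8.78
tcp_pos: [0.6246, 0.0645, 0.2853]
orientation: [[-0.992, 0.101, 0.072], [0.123, 0.883, 0.454], [-0.017, 0.459, -0.888]]
contact_force: [-0.1, 0.4, -0.3]
grip_width: 0.402
```

```bash
python3 - <<'E'
from m2 import *
p,d=eyes.capture("side");p,d=eyes.capture("side");cv2.imwrite("pics/s9.png",p);meas(d)
w=cloud("side",d).reshape(-1,3);w0=np.load("/tmp/sidew.npy")
b=w[(w[:,0]>.57)&(w[:,0]<.67)&(w[:,1]>-.13)&(w[:,1]<-.05)&(w[:,2]>.115)&(w[:,2]<.14)];print("small top",len(b),b.max(0),b.min(0))
p,d=eyes.capture("wrist");cv2.imwrite("pics/w9.png",p)
s=telemetry.sense();print(s["tcp_pos"],s["contact_force"])
E
```

```text
878 n [-0.1058 -0.8875 -0.4484] lean 26.64319483578125 yaw -6.797512580052574
((-0.9296340942382812, -0.8674392700195312), (73.70265197753906, 119.10771942138672), 89.99078369140625) [[-0.05955857 -0.03739989]
 [ 0.05834432  0.0340576 ]]
lowest visible mid-thickness [0.63138707 0.15806426 0.10062427] stand frame -0.0015303054696001288 -0.0198646322750814 0.10062426600220879
small top 313 [ 0.66314771 -0.06496291  0.12937018] [ 0.5751247  -0.08317277  0.11504729]
[0.62269766 0.06610015 0.27992349] [ 0.02669555 -0.03098234 -0.81774234]
```

View pics/s9.png

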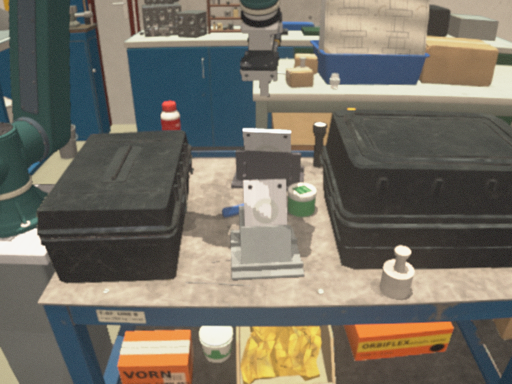

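View pics/w9.png

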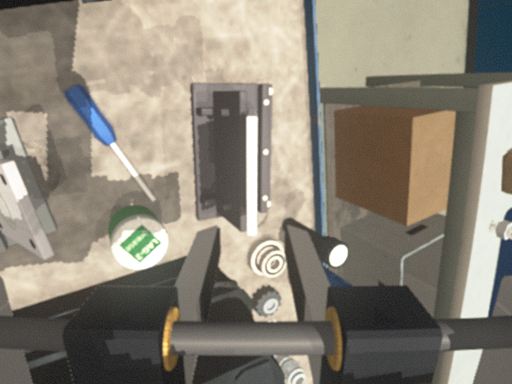

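```bash
python3 - <<'E'
from plant import job_done
print(job_done())
E
```

```text
the job is handed in; nothing more can be done
None
```

I took the larger plate from the rack's -y bay, drew it out along its slope and set it on the stand. It was let go, and the job was handed in at about 9 s.

**Placing:** I lowered the plate until the wrist force showed the foot touching the base. I then tilted it until the sideways force showed contact with the backrest, opened the fingers and withdrew along the slope.

**Last checks, from the side camera's depth image after withdrawal:**

| Check | Measured | Allowed |
|---|---|---|
| Lean | about 27° | 17–40° |
| Yaw relative to the stand | about 0.1° (0.002 rad) | below 0.15 rad |
| Centring along the stand | about -1.5 mm | ±30 mm |
| Foot, y in the stand frame | about 24–26 mm | 10–36 mm |

- **Foot position:** The side camera could not see the foot behind the backrest. I worked its position out from the plate's plane and the measured lean.
- **Plate at rest:** The plate did not move noticeably when the fingers opened or withdrew. The measured lean varied by less than 1°.
- **Smaller plate:** Its top edge is still at y ≈ -65 mm, z ≈ 0.13 m, as at the start.
- **Gripper:** It was well clear of everything, with the external force reading under 1 N.

No check failed. The measured force on the backrest and the one-second rest after hand-in could not be read directly. I infer both from the plate standing still while leaning.

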